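Index the tube-filling turntable by one hole

TASK

The tube under the dispensing nozzle is done: bring the next one under it. With a fingertip press the black cap of the indexing plunger in, turn the table clockwise seen from above to the next hole, and let the plunger spring fully up in that hole, one hole only. Nothing needs gripping: the tubes stay down in their wells, and the other things on the bench stay where they are.

Things in the scene. Friction and masses are not known exactly. Their poses are not given: they have to be found in the camera images.
- plunger_cap: Black round push cap, 32 mm across, 9 mm thick, on top of the steel indexing plunger; origin at the centre of its top face, 108 mm above the bench while the plunger is up; z up. It stands on the outer end of the turntable's aluminium index arm, 150 mm from the turning axis, and turns with the table. Press it straight down. The nearest tube is over 50 mm from its centre.
- guard_top (a point): Middle between the tops of two upright guard cheeks on the index arm, 20 mm above the raised cap's centre; turns with the table. The cheeks stand before and behind the cap along its travel: inner faces 56 mm apart, each 36 mm long (radially), 6 mm thick. Between them it is open above, inwards and outwards: shut fingertips fit on the cap and may push the arm round by a cheek.
- plunger (a joint): Plunger travel in m: 0 up, 0.012 pressed to its stop; spring 4.5 N (up) to 7.5 N (down). Up, its pin sits in a hole of the fixed index plate and locks the table solidly; pressed in more than 0.007 it is free. Let go between holes it stays at 0.007 under the plate, the table still turns, and it springs up by itself in the next hole and locks there (play 0.01 rad).
- carousel (a joint): Angle of the turntable in rad, growing clockwise seen from above: about 0 at the start, locked in its present hole. The eight holes are 0.785 (45 degrees) apart, so the next hole clockwise is at 0.785. It turns stiffly (about 1 N at the plunger, 2 N while the plunger rides under the plate) and stays where it is left.
- turn_axis (a point): Point on the vertical turning axis at the middle of the station, at the height of the raised cap's top (108 mm). The station: a grey round base 360 mm across, on it a fixed aluminium index plate (top at 40 mm) with a ring-shaped slot and eight holes, above it the turning white disc, 212 mm across, with eight tube wells and a hub knob (top at 98 mm).
- next_hole (a point): Centre of the next hole clockwise in the fixed index plate, at the plate's top face, 40 mm above the bench and 150 mm from the turning axis: the plunger comes to stand over it.
- nozzle_tip (a point): Lower end of the steel dispensing nozzle, 186 mm above the bench, over one tube well (78 mm from the turning axis). It hangs from a grey head on a boom; the boom's column stands on the station 215 mm from the turning axis in the same direction, 90 degrees counter-clockwise of the plunger's first place. All this reaches 268 mm above the bench.
- closed_tube: Closed tube with blue cap standing on the bench beyond the station, 35 mm across, 118 mm tall; origin at its underside. To be left alone.
- cap_box: Clear open box with blue tube caps, 150 x 110 x 55 mm; origin at its underside. To be left alone.
- wash_bottle: White bottle with blue cap, 68 mm across, 190 mm tall; origin at its underside. To be left alone.
- tip_box: Grey box of pipette tips with clear lid, 122 x 87 x 67 mm; origin at its underside. To be left alone.
- marker: White marker pen with black cap lying on the bench, 135 mm long, 14 mm thick; origin under its middle, x along it. To be left alone.
- tube0_mid (a point): Open clear 50 ml tube, 30 mm across, 115 mm tall, standing loose in a 38 mm deep well of the turntable, rim 173 mm above the bench; this point is its centre half-way up (115 mm above the bench). It stands under the nozzle at the start.
- tube1_mid (a point): Open clear 50 ml tube, 30 mm across, 115 mm tall, standing loose in a 38 mm deep well of the turntable, rim 173 mm above the bench; this point is its centre half-way up (115 mm above the bench). The next tube: one well counter-clockwise of the nozzle at the start.
- tube2_mid (a point): Another such tube, same size; its centre. It stands 2 wells counter-clockwise of the nozzle at the start.
- tube3_mid (a point): Another such tube, same size; its centre. It stands 3 wells counter-clockwise of the nozzle at the start.
- tube4_mid (a point): Another such tube, same size; its centre. It stands 4 wells counter-clockwise of the nozzle at the start.
- tube5_mid (a point): Another such tube, same size; its centre. It stands 5 wells counter-clockwise of the nozzle at the start.
- tube6_mid (a point): Another such tube, same size; its centre. It stands 6 wells counter-clockwise of the nozzle at the start.
- tube7_mid (a point): Another such tube, same size; its centre. It stands 7 wells counter-clockwise of the nozzle at the start.
There are look-alikes about, which are no part of the job. What is shaped like the part that bears tube3_mid but red is not meant.

How it is judged:
By the outcome, as a careful person would: the job done as asked, in the order asked, and still so for the second after the job is handed in, with the robot touching nothing.
It also fails if it takes over 42 s, if anything falls off the work surface, if the arm or the gripper's body presses on something with over 40 N, if the wrist force passes 120 N, or if a joint passes its speed limit or range.

ROBOT

A 6-joint arm with a two-finger parallel gripper is mounted at the origin on the work surface. World frame = base frame: x ahead of the robot, y to its left, z up, the work surface at z = 0. Lengths are in mm, angles in rad, forces in N, time in s.
With the tool pointing down it reaches from about 275 to 1000 mm from the base axis. Payload 8.4 kg.
Tool frame: the origin (TCP) lies between the finger pads; the fingertips stand r.tips_ahead ahead of it and the grasp point (between the pads) lies 6 mm ahead of it (r.tips_ahead is the distance from the TCP to the fingertips, in mm); z points along the fingers, y is the line along which they close (so a half turn about z gives the same grasp; the last joint's range is limited). The gripper opens to 85 mm and grips with 20 to 120 N. Pads are 22 mm wide; open, the fingers measure 114 mm over their backs; the gripper's body (76 mm by 85 mm) begins 54 mm behind the grasp point. The pads swing forward as they close: fully open they stand 13 mm farther back than shut.
Start: joints at [1.223, 0.353, 1.633, -0, 1.155, -0.002], TCP at [211.842, 588.006, 256.281] pointing down, gripper open.
Joint ranges: [-2.63, 2.63], [-0.92, 2.1], [0.06, 2.66], [-1.3, 4.44], [0, 2.69], [-3.02, 3.02]. Speed limits (rad/s): [2.22, 2.22, 2.79, 3.14, 3.14, 3.14].

INTERFACE

Orientations are given as [roll, pitch, yaw] about the fixed x, y, z axes, in that order (R = Rz(yaw) Ry(pitch) Rx(roll)).
In Python, from rig import r gives the robot as it stands.
- The arm moves only by the tool carry_out, never from a script. Its arguments are lists of equal length, an entry for each row: "delta_pos": the shift along the tool's x, y, z in m, a list of three; "rot": the turn, a rotation vector about the tool's x, y, z in degrees, a list of three. A call has 1 to 8 rows; each row is the pose to reach, as a shift and turn from the pose commanded when the call began, along the tool's axes at that moment; what a row does not reach only later rows make up. A row lasts 1/8 s, in which the tool goes at most 62.5 mm and 10.7 degrees, less where a joint would pass 70% of its speed; a pose out of reach is approached as far as the arm can. A call with a gripper value outside its range is refused whole. "claw" is the finger opening in m, from 0 to 0.0854, set as the call begins (left out, the last holds). The fingers move at their own pace and stop on an object; "grip_force" is the grip in N (left out, the last holds). Time passes only in rows, so rows that repeat a pose let the fingers close. It gives the time, the measured TCP pose, the force, the opening and the grip force at its end, in the units of the state.
- r.sense(): the state, without advancing time (a new reading comes with each control period).
- r.grab_frame(name): name is "scene" or "side" or "wrist"; returns the picture (480x640x3 uint8, blue, green, red); there is no depth.
- r.camera_info(name): a dict with "fx", "fy", "cx", "cy" (pixels), "distortion" ([k1, k2, p1, p2, k3] as OpenCV has them; the pictures are not rectified), "pose" (4x4, takes a point from camera to world coordinates); the wrist camera has in their place "hand_eye" (4x4, takes a point from camera to tool coordinates, whose origin is the TCP and whose axes are the flange's). Camera axes: x right, y down, z forward; pixel columns grow to the right and rows downward; lengths in mm; the calibration is good to about 2 mm. A picture is of the moment at which its call begins: read the wrist's pose just before it. camera_info takes no time and is no camera call.
- r.sign_off(): hands the job in; it is judged then, once.
Trained networks look in the newest picture that a camera, given by its name, has taken for a name from the list of things; names that differ only in an ending like _2 or _b are one class to them, and where a whole thing is asked for, a point or a joint stands for the part that bears it (a point fixed in the world has none). Each returns a list of dicts, best first, with "p" (0 to 1); they miss things now and then, are a little off and sometimes report something else, mostly with a low value. They report only what shows in the picture. A call takes as long as a camera call. They do not tell look-alikes from the thing itself.
- r.recognise(thing, camera): "box" ([left, top, right, bottom] in pixels, round what is visible of it).
- r.cut_out(thing, camera): "mask" (480x640 bool, what is visible of it) and "box" ([left, top, right, bottom] in pixels, round what is visible of it).
The state is a dict: "clock": time; "qpos": joint angles; "qvel": joint speeds; "joint_efforts": joint torques, N m; "eef_pos": TCP position; "tcp_rot": TCP orientation; "contact_force": force on the tool from outside, world axes, zero at the start; "wrist_torque": the same for the moment, N m; "opening": opening from 0.0 (shut) to 1.0 (fully open); "grasp_force": force on a finger pad.
Only numpy, scipy, OpenCV 4.12 (cv2) and the standard library are available. Lean on these libraries where they do the work, as an engineer would, in place of code of your own. Each camera call takes 0.05 s, during which the arm holds its last target. There are 200 camera calls.

## Working session

There is one attempt and no reset: what is moved stays moved. The work goes in short steps, Python scripts to look and compute and a tool call to move; the robot and the scene stay as the last step left them, time stands still between calls to the robot, and variables do not carry over. Pictures are saved under pics/ and viewed, at most 10 in all, crops included, and the job is handed in when it is done.

Besides the shell and the picture viewer there is one more tool, called after "Call:" by a JSON object that holds its "method" and its "body". carry_out: Moves the arm, as the interface text tells. Its arguments: {"type":"object","properties":{"delta_pos":{"type":"array","items":{"type":"array","items":{"type":"number"}}},"rot":{"type":"array","items":{"type":"array","items":{"type":"number"}}},"claw":{"type":"number"},"grip_force":{"type":"number"}},"required":["delta_pos","rot"]}

```bash
ls; mkdir -p pics; python3 - <<'E'
from rig import r
import cv2,numpy as np
print(r.sense(), r.tips_ahead)
ims=[]
for n in("scene","side"):
    im=r.grab_frame(n);cv2.imwrite(f"pics/{n}0.png",im)
    c=r.camera_info(n);print(n,c)
    for t in("plunger_cap","guard_top","turn_axis","nozzle_tip","tube0_mid","tube3_mid","carousel"):
        try: print(t,[(np.round(d["box"]).tolist(),round(d["p"],2)) for d in r.recognise(t,n)][:9])
        except Exception as e: print(t,e)
print(r.camera_info("wrist"))
E
```

```text
pics
{'clock': 0.0, 'qpos': array([ 1.22263059e+00,  3.53646723e-01,  1.63412251e+00,  1.87989945e-05,
        1.15522207e+00, -2.38647801e-03]), 'qvel': array([ 1.89662341e-03,  8.43321728e-05, -1.41226102e-04,  6.48837701e-04,
       -9.23528638e-06, -8.66495643e-04]), 'joint_efforts': array([-1.34717287e-03, -6.05256200e+01, -3.42066371e+01, -4.64428820e-05,
        9.56946169e-03, -5.43084511e-08]), 'eef_pos': array([211.66738845, 587.59673466, 255.56752961]), 'tcp_rot': array([-3.14019405e+00, -2.05260789e-05,  2.79580578e+00]), 'contact_force': array([-0.63669943, -0.18845319, -0.2830678 ]), 'wrist_torque': array([ 0.0549943 ,  0.02519244, -0.02503657]), 'grasp_force': 0.0, 'opening': 0.9994831476160209} 25.0
scene {'fx': 617.8500125846945, 'fy': 617.8500125846945, 'cx': 332.08905577695407, 'cy': 234.57526108447038, 'distortion': array([-0.12122034,  0.        ,  0.        ,  0.        ,  0.        ]), 'pose': array([[ 8.46852336e-01,  3.84903287e-01, -3.67002154e-01,
         1.06229320e+03],
       [ 5.31646853e-01, -6.30703173e-01,  5.65300921e-01,
        -7.67270006e+02],

[... 1554 characters left out ...]
.0, 311.0, 354.0, 362.0], 0.83), ([283.0, 246.0, 299.0, 286.0], 0.56)]
carousel [([253.0, 222.0, 367.0, 307.0], 0.73), ([258.0, 224.0, 271.0, 256.0], 0.58)]
{'fx': 391.3415889232307, 'fy': 391.3415889232307, 'cx': 314.2067988630613, 'cy': 237.32000603654257, 'distortion': array([-0.08820775,  0.        ,  0.        ,  0.        ,  0.        ]), 'hand_eye': array([[-1.39255721e-03, -9.54139751e-01, -2.99358309e-01,
         7.67437653e+01],
       [ 9.99998952e-01, -1.44753653e-03, -3.80935106e-05,
        -6.59150923e-01],
       [-3.96985556e-04, -2.99358048e-01,  9.54140766e-01,
        -1.16865335e+02],
       [ 0.00000000e+00,  0.00000000e+00,  0.00000000e+00,
         1.00000000e+00]])}
```

```bash
python3 - <<'E'
import cv2,numpy as np
a=cv2.imread("pics/scene0.png")[110:370,190:410];b=cv2.imread("pics/side0.png")[140:380,200:430]
f=lambda i:cv2.resize(i,(400,int(i.shape[0]*400/i.shape[1])),interpolation=cv2.INTER_CUBIC)
a,b=f(a),f(b);h=max(a.shape[0],b.shape[0])
p=lambda i:cv2.copyMakeBorder(i,0,h-i.shape[0],0,0,cv2.BORDER_CONSTANT)
cv2.imwrite("pics/both.png",np.hstack([p(a),p(b)]))
E
```

```text
(no output)
```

View pics/both.png

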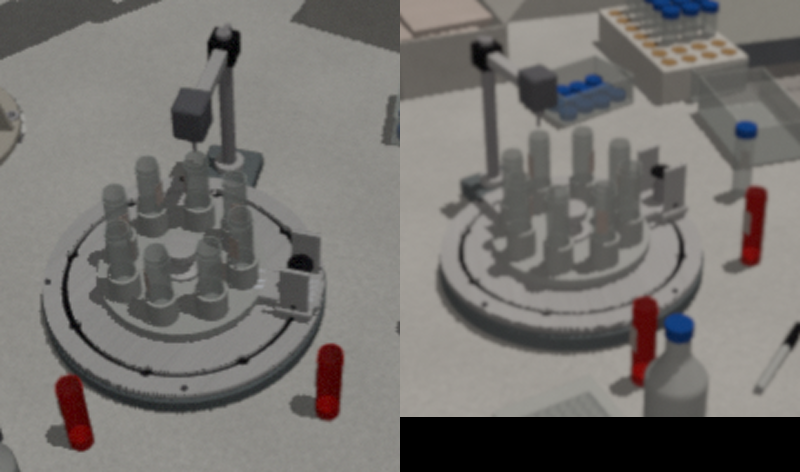

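View pics/scene0.png

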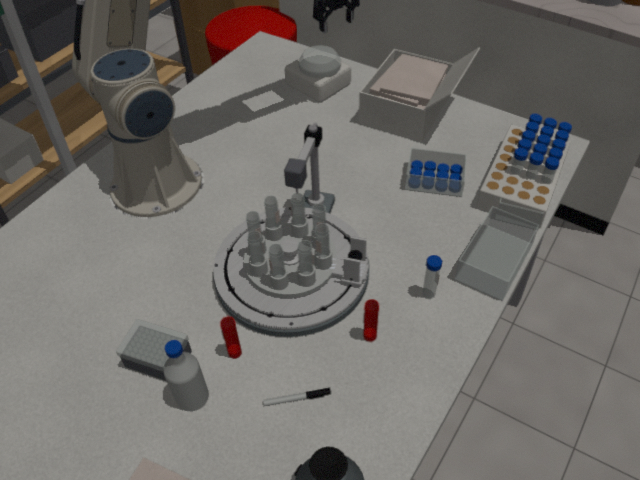

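The cap is at scene (356,255) and side (349,237), between its two cheeks. The nozzle tip is at about scene (297,194) and side (281,213). The red tubes are look-alikes.

```bash
cat >h.py <<'E'
from rig import r
import cv2,numpy as np
from scipy.spatial.transform import Rotation as R
def cam(n,s=None):
    c=r.camera_info(n);K=np.array([[c["fx"],0,c["cx"]],[0,c["fy"],c["cy"]],[0,0,1]])
    if n=="wrist":
        T=np.eye(4);T[:3,:3]=R.from_euler("xyz",s["tcp_rot"]).as_matrix();T[:3,3]=s["eef_pos"];P=T@c["hand_eye"]
    else:P=c["pose"]
    return K,c["distortion"],P
def ray(c,uv):
    K,d,P=c;x=cv2.undistortPoints(np.array([[uv]],float),K,d)[0,0]
    v=P[:3,:3]@[*x,1];return P[:3,3],v/np.linalg.norm(v)
def tri(l):
    A=0;b=0
    for o,v in l:
        M=np.eye(3)-np.outer(v,v);A=A+M;b=b+M@o
    X=np.linalg.solve(A,b);return X,[np.linalg.norm((np.eye(3)-np.outer(v,v))@(X-o)) for o,v in l]
def onz(ra,z):
    o,v=ra;return o+v*(z-o[2])/v[2]
def proj(c,X):
    K,d,P=c;T=np.linalg.inv(P);return cv2.projectPoints(np.array(X,float).reshape(-1,3),cv2.Rodrigues(T[:3,:3])[0],T[:3,3],K,d)[0][:,0]
E
python3 - <<'E'
from h import *
S,D=cam("scene"),cam("side")
C,e=tri([ray(S,(356.5,255.3)),ray(D,(348.7,237.3))]);print("cap",C,e)
print(onz(ray(S,(356.5,255.3)),105),onz(ray(D,(348.7,237.3)),105))
N,e=tri([ray(S,(297,194)),ray(D,(281,213))]);print("noz",N,e)
C2,N2=C[:2],N[:2];d=N2-C2;L=np.hypot(*d);print(L)
# A: right angle, CA=150, NA=78 ; nozzle 90 CCW of plunger
f=np.arctan2(78,150);u=d/L
for s in(1,-1):
    c,sn=np.cos(s*f),np.sin(s*f);A=C2+150*np.array([c*u[0]-sn*u[1],sn*u[0]+c*u[1]])
    a=C2-A;n=N2-A;print(s,A,a[0]*n[1]-a[1]*n[0])
    if a[0]*n[1]-a[1]*n[0]>0: best=A
A=best
t=np.linspace(0,2*np.pi,200)
for nme,c in(("scene",S),("side",D)):
    im=cv2.resize(cv2.imread(f"pics/{nme}0.png"),None,fx=3,fy=3,interpolation=cv2.INTER_CUBIC)
    for rr,z,col in((150,40,(0,255,0)),(180,38,(255,0,255))):
        p=proj(c,np.c_[A[0]+rr*np.cos(t),A[1]+rr*np.sin(t),0*t+z])*3+1
        cv2.polylines(im,[p.astype(int)],True,col,1)
    for X in((*A,98),(*C2,108),N): cv2.circle(im,(proj(c,X)[0]*3+1).astype(int),3,(0,255,255),1)
    cv2.imwrite(f"pics/ov_{nme}.png",im[390:1080,600:1200] )
a,b=[cv2.imread(f"pics/ov_{n}.png") for n in("scene","side")]
cv2.imwrite("pics/ov.png",cv2.resize(np.hstack([a,b]),(800,460)))
E
```

```text
cap [630.11643521  -5.9609408  100.86970194] [np.float64(1.9224161745040051), np.float64(1.9224161745040425)]
[633.300045   -11.08669906 105.        ] [627.50127548  -9.31288056 105.        ]
noz [465.97284873  13.2971869  185.54336378] [np.float64(0.1797883834890059), np.float64(0.17978838348899856)]
165.26945411728326
1 [489.87660219 -59.18489439] 11437.127241050453
-1 [506.00442805  78.2780625 ] -11437.127241050455
```

View pics/ov.png

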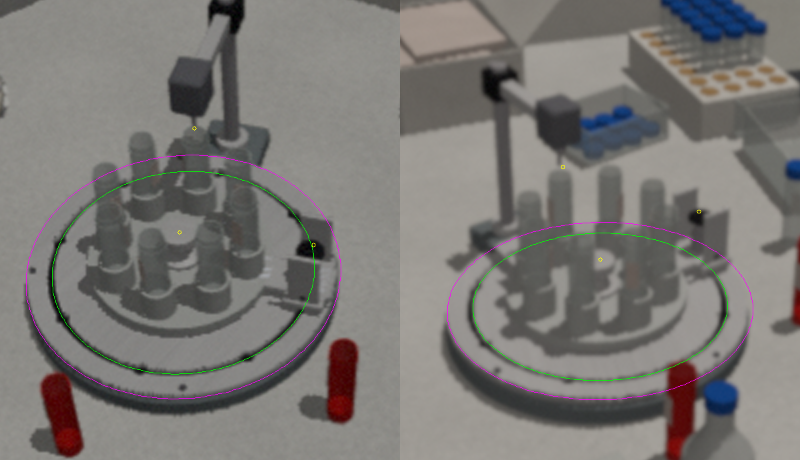

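Axis and cap fit the images: the slot and rim circles lie on the picture. Next I move the wrist camera above the cap with the camera on the outer side.

```bash
cat >>h.py <<'E'
def rows(p0,y0,W):
    """W: list of (x,y,z mm,yaw); tool down. prints delta_pos m, rot deg"""
    M=R.from_euler("xyz",[np.pi,0,y0]).as_matrix();dp=[];ro=[]
    for x,y,z,w in W:
        dp.append(np.round(M.T@(np.array([x,y,z])-p0)/1000,4).tolist());ro.append([0,0,round(-np.degrees(w-y0),1)])
    print(dp);print(ro)
E
python3 - <<'E'
from h import *
p0=np.array([211.8,588,256.3]);p1=np.array([633,-8,265]);y0,y1=2.796,.349
P=[]
for k in range(1,17):
    t=k/16;p=p0+(p1-p0)*t;p[2]+=60*np.sin(np.pi*t);P.append((*p,y0+(y1-y0)*t))
rows(p0,y0,P[:8]);rows(np.array(P[7][:3]),P[7][3],P[8:])
E
```

```text
[[-0.0374, -0.0261, -0.0122], [-0.0748, -0.0523, -0.024], [-0.1122, -0.0784, -0.035], [-0.1495, -0.1045, -0.0446], [-0.1869, -0.1306, -0.0526], [-0.2243, -0.1568, -0.0587], [-0.2617, -0.1829, -0.0627], [-0.2991, -0.209, -0.0643]]
[[0, 0, np.float64(8.8)], [0, 0, np.float64(17.5)], [0, 0, np.float64(26.3)], [0, 0, np.float64(35.1)], [0, 0, np.float64(43.8)], [0, 0, np.float64(52.6)], [0, 0, np.float64(61.3)], [0, 0, np.float64(70.1)]]
[[-0.0373, 0.0263, 0.0006], [-0.0746, 0.0525, 0.0035], [-0.1119, 0.0788, 0.0085], [-0.1492, 0.105, 0.0154], [-0.1865, 0.1313, 0.0239], [-0.2238, 0.1576, 0.0338], [-0.2611, 0.1838, 0.0445], [-0.2984, 0.2101, 0.0556]]
[[0, 0, np.float64(8.8)], [0, 0, np.float64(17.5)], [0, 0, np.float64(26.3)], [0, 0, np.float64(35.1)], [0, 0, np.float64(43.8)], [0, 0, np.float64(52.6)], [0, 0, np.float64(61.3)], [0, 0, np.float64(70.1)]]
```

Call:
{"method": "carry_out", "body": {"delta_pos": [[-0.037,-0.026,-0.012],[-0.075,-0.052,-0.024],[-0.112,-0.078,-0.035],[-0.15,-0.105,-0.045],[-0.187,-0.131,-0.053],[-0.224,-0.157,-0.059],[-0.262,-0.183,-0.063],[-0.299,-0.209,-0.064]], "rot": [[0,0,8.8],[0,0,17.5],[0,0,26.3],[0,0,35.1],[0,0,43.8],[0,0,52.6],[0,0,61.3],[0,0,70.1]], "claw": 0}}

```text
clock: 1.8
eef_pos: [423.2, 288.8, 320.8]
tcp_rot: [3.141, -0.001, 1.567]
contact_force: [0.4, 0.4, -0.1]
opening: -0.0
grasp_force: 0.0
```

Call:
{"method": "carry_out", "body": {"delta_pos": [[-0.037,0.026,0.001],[-0.075,0.052,0.004],[-0.112,0.079,0.008],[-0.149,0.105,0.015],[-0.187,0.131,0.024],[-0.224,0.158,0.034],[-0.261,0.184,0.045],[-0.298,0.21,0.056]], "rot": [[0,0,8.8],[0,0,17.5],[0,0,26.3],[0,0,35.1],[0,0,43.8],[0,0,52.6],[0,0,61.3],[0,0,70.1]]}}

```text
clock: 2.8
eef_pos: [633.6, -9.0, 264.0]
tcp_rot: [3.142, -0.0, 0.344]
contact_force: [0.6, 0.8, 1.1]
opening: 0.003
grasp_force: 0.0
```

Call:
{"method": "carry_out", "body": {"delta_pos": [[0,0,0],[0,0,0]], "rot": [[0,0,0],[0,0,0]]}}

```text
clock: 3.05
eef_pos: [632.4, -7.4, 264.2]
tcp_rot: [-3.141, 0.001, 0.35]
contact_force: [0.2, 0.9, -0.4]
opening: -0.005
grasp_force: 0.0
```

```bash
python3 - <<'E'
from h import *
s=r.sense();im=r.grab_frame("wrist");cv2.imwrite("pics/w1.png",im)
print(s["clock"],s["eef_pos"],s["tcp_rot"],s["opening"],s["contact_force"])
c=cam("wrist",s)
for d in r.cut_out("plunger_cap","wrist")[:3]:
    m=d["mask"];v,u=np.nonzero(m);print(d["box"],d["p"],u.mean(),v.mean(),m.sum(),onz(ray(c,(u.mean(),v.mean())),107))
E
```

```text
3.05 [632.37238677  -7.39031576 264.16793082] [-3.14099194e+00  5.43110031e-04  3.49837378e-01] -0.004817152318240473 [ 0.21132639  0.9360119  -0.42606624]
[301.4, 209.3, 345.2, 246.2] 0.64 322.6055634807418 228.33166904422254 1402 [631.52149759 -14.29737589 107.        ]
```

View pics/w1.png

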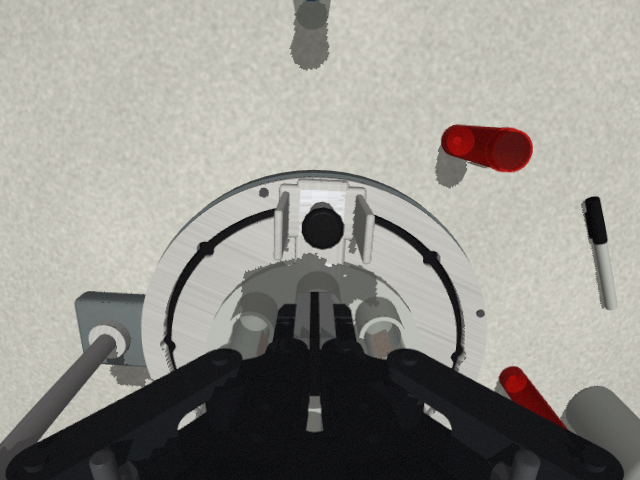

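The wrist view shows the cap at (322,229) between its cheeks. The next hole clockwise is at about (431,257), and the others at (204,248), (168,345) and (458,357).

```bash
python3 - <<'E'
from h import *
from scipy.optimize import least_squares
s=r.sense();c=cam("wrist",s)
im=cv2.imread("pics/w1.png");g=cv2.cvtColor(im,cv2.COLOR_BGR2GRAY)
H=[onz(ray(c,p),40)[:2] for p in((431,257.5),(204,248.5),(168,345),(458,357))]
C=onz(ray(c,(322.6,228.5)),108)[:2]
print(np.round(H,1),C)
def f(q):
    A=q[:2];th=q[2];o=[]
    for h,k in zip(H,(-1,1,2,-2)): o+=list(h-A-150*np.array([np.cos(th+k*np.pi/4),np.sin(th+k*np.pi/4)]))
    return o
q=least_squares(f,[490,-59,.349]).x;print(q,np.round(f(q),1))
A=q[:2];print("cap polar",np.hypot(*(C-A)),np.degrees(np.arctan2(*(C-A)[::-1])),"expected cap",A+150*np.array([np.cos(q[2]),np.sin(q[2])]))
X,e=tri([ray(c,(322.6,228.5)),ray(cam("scene"),(356.5,255)),ray(cam("side"),(348.7,237.3))]);print(X,e)
# cheek tops circled for check
E
```

```text
[[ 622.2 -127.1]
 [ 558.    75.1]
 [ 443.8   83.5]
 [ 532.3 -201.7]] [631.63447496 -13.62014104]
[ 4.88485600e+02 -5.84418516e+01  3.04654485e-01] [ 0.7  0.7  0.2  0.5  0.3 -1.1 -1.1 -0.1]
cap polar 150.0019542256494 17.38599354886438 expected cap [631.57819726 -13.4473133 ]
[630.35729923 -11.53018721 105.42124877] [np.float64(2.468551757665539), np.float64(2.7968772402560376), np.float64(3.458957073718128)]
```

```bash
cat >>h.py <<'E'
A=np.array([488.5,-58.4]);TH=.3047
def at(phi,tan,z,rad=152,dyaw=0):
    """phi: clockwise carousel angle; tan: mm ahead clockwise; z: tip height"""
    th=TH-phi;p=A+rad*np.array([np.cos(th),np.sin(th)])+tan*np.array([np.sin(th),-np.cos(th)])
    return (*p,z+25,th+dyaw)
E
python3 - <<'E'
from h import *
s=r.sense();p0=s["eef_pos"]
W=[at(0,0,z) for z in(235,235,205,175,150,135,125,120)]
rows(p0,s["tcp_rot"][2],W)
E
```

```text
[[-0.001, 0.0061, 0.0047], [-0.001, 0.0061, 0.0047], [-0.001, 0.0061, 0.0347], [-0.001, 0.0061, 0.0647], [-0.001, 0.0061, 0.0897], [-0.001, 0.0061, 0.1047], [-0.001, 0.0061, 0.1147], [-0.001, 0.0061, 0.1197]]
[[0, 0, np.float64(2.6)], [0, 0, np.float64(2.6)], [0, 0, np.float64(2.6)], [0, 0, np.float64(2.6)], [0, 0, np.float64(2.6)], [0, 0, np.float64(2.6)], [0, 0, np.float64(2.6)], [0, 0, np.float64(2.6)]]
```

Call:
{"method": "carry_out", "body": {"delta_pos": [[-0.001,0.006,0.005],[-0.001,0.006,0.005],[-0.001,0.006,0.035],[-0.001,0.006,0.065],[-0.001,0.006,0.09],[-0.001,0.006,0.105],[-0.001,0.006,0.115],[-0.001,0.006,0.12]], "rot": [[0,0,2.6],[0,0,2.6],[0,0,2.6],[0,0,2.6],[0,0,2.6],[0,0,2.6],[0,0,2.6],[0,0,2.6]]}}

```text
clock: 4.15
eef_pos: [634.1, -13.6, 144.3]
tcp_rot: [3.142, -0.0, 0.304]
contact_force: [-0.9, -0.5, 0.4]
opening: -0.0
grasp_force: 0.0
```

```bash
python3 - <<'E'
from h import *
s=r.sense();print(s["eef_pos"],s["tcp_rot"],s["contact_force"],at(0,0,120))
w=r.grab_frame("wrist");a=r.grab_frame("scene");b=r.grab_frame("side")
f=lambda i,k:cv2.resize(i,(400,300),interpolation=cv2.INTER_CUBIC)
cv2.imwrite("pics/m1.png",np.vstack([np.hstack([f(w[100:400,120:520],1),f(a[180:300,280:440],1)]),np.hstack([f(b[170:290,270:430],1),f(w,1)])]))
E
```

```text
[634.07140625 -13.57452125 144.25202471] [ 3.14150838e+00 -2.87865029e-04  3.03556814e-01] [-0.86076282 -0.47869073  0.35779488] (np.float64(633.4984236345656), np.float64(-12.798934842582206), 145, 0.3047)
```

View pics/m1.png

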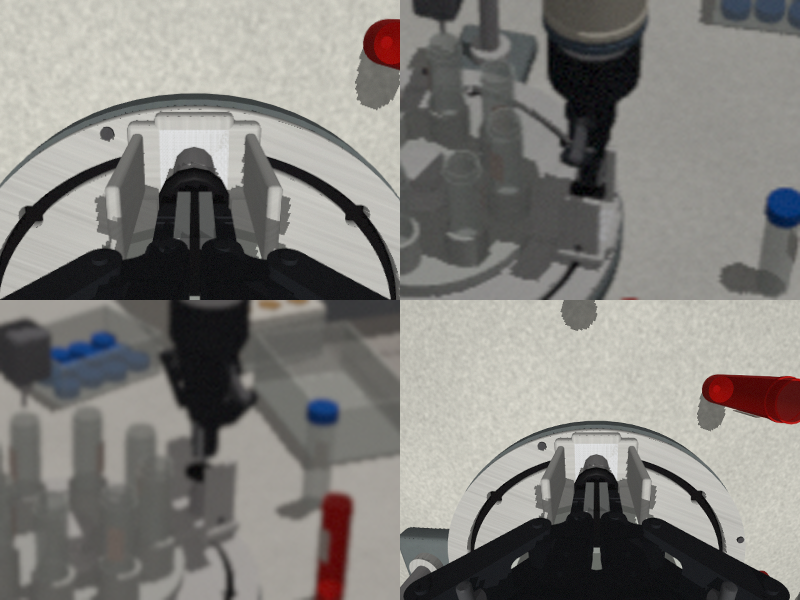

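The fingertips are centred over the cap between both cheeks, with clearance on each side. Next I press 10 mm.

Call:
{"method": "carry_out", "body": {"delta_pos": [[0,0,0.006],[0,0,0.012],[0,0,0.015],[0,0,0.018],[0,0,0.02],[0,0,0.0215],[0,0,0.0215],[0,0,0.0215]], "rot": [[0,0,0],[0,0,0],[0,0,0],[0,0,0],[0,0,0],[0,0,0],[0,0,0],[0,0,0]]}}

```text
clock: 5.3
eef_pos: [634.2, -13.6, 123.2]
tcp_rot: [3.141, -0.001, 0.304]
contact_force: [-0.4, -0.0, 6.0]
opening: -0.001
grasp_force: 3.1
```

Call:
{"method": "carry_out", "body": {"delta_pos": [[0,0,0.001],[0,0,0.001]], "rot": [[0,0,0],[0,0,0]]}}

```text
clock: 5.55
eef_pos: [634.2, -13.6, 122.2]
tcp_rot: [3.141, -0.001, 0.303]
contact_force: [-1.2, 0.3, 7.2]
opening: -0.002
grasp_force: 3.2
```

```bash
python3 - <<'E'
from h import *
s=r.sense();print(s["eef_pos"],s["tcp_rot"],s["contact_force"])
z=s["eef_pos"][2]-25
rows(s["eef_pos"],s["tcp_rot"][2],[at(0,t,z) for t in(3,6,9,12,14)]+[at(.02,14,z),at(.04,14,z),at(.06,14,z)])
E
```

```text
[634.1628758  -13.63485938 122.22764144] [ 3.14136055e+00 -6.21932184e-04  3.03483598e-01] [-1.18585995  0.26704156  7.20398153]
[[-0.0004, 0.002, 0.0], [-0.0004, 0.005, 0.0], [-0.0004, 0.008, 0.0], [-0.0004, 0.011, 0.0], [-0.0004, 0.013, 0.0], [-0.0007, 0.016, 0.0], [-0.001, 0.0191, 0.0], [-0.0015, 0.0221, 0.0]]
[[0, 0, np.float64(-0.1)], [0, 0, np.float64(-0.1)], [0, 0, np.float64(-0.1)], [0, 0, np.float64(-0.1)], [0, 0, np.float64(-0.1)], [0, 0, np.float64(1.1)], [0, 0, np.float64(2.2)], [0, 0, np.float64(3.4)]]
```

Call:
{"method": "carry_out", "body": {"delta_pos": [[0,0.002,0],[0,0.005,0],[0,0.008,0],[0,0.011,0],[0,0.013,0],[-0.001,0.016,0],[-0.001,0.019,0],[-0.0015,0.022,0]], "rot": [[0,0,0],[0,0,0],[0,0,0],[0,0,0],[0,0,0],[0,0,1.1],[0,0,2.2],[0,0,3.4]]}}

```text
clock: 6.55
eef_pos: [639.4, -35.0, 122.4]
tcp_rot: [3.142, -0.001, 0.243]
contact_force: [-0.6, 0.4, 7.4]
opening: -0.001
grasp_force: 3.2
```

```bash
python3 - <<'E'
from h import *
s=r.sense();print(s["eef_pos"],s["tcp_rot"],s["contact_force"],s["wrist_torque"])
w=r.grab_frame("wrist");cv2.imwrite("pics/w2.png",cv2.resize(w[180:480,120:520],(640,480)))
E
```

```text
[639.43949196 -35.03760163 122.3568461 ] [ 3.14154368e+00 -9.52283265e-04  2.43382154e-01] [-0.64243523  0.41624337  7.41307379] [ 0.16877269  0.1288458  -0.04033856]
```

View pics/w2.png

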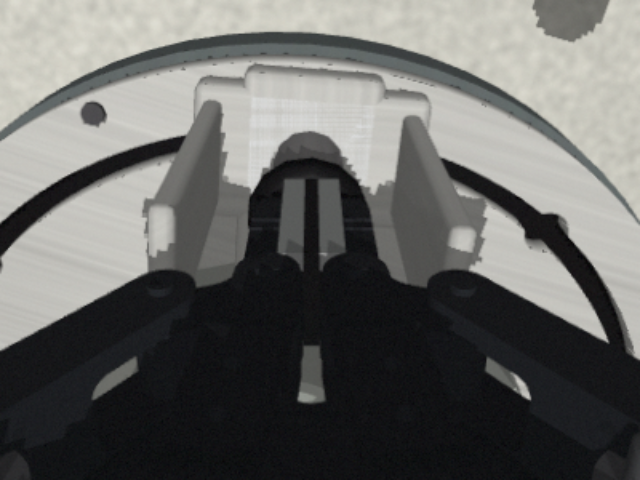

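The table is turning with the cap; the fingertips remain centred between the cheeks.

```bash
python3 - <<'E'
from h import *
s=r.sense();z=97.2
p=s["eef_pos"];
rows(p,s["tcp_rot"][2],[at(f,0,p[2]-25,152.5) for f in(.18,.22,.26,.30,.34,.38,.42,.45)])
E
```

```text
[[-0.0007, 0.004, 0.0], [-0.0015, 0.01, 0.0], [-0.0026, 0.016, 0.0], [-0.0039, 0.022, 0.0], [-0.0054, 0.0279, 0.0], [-0.0072, 0.0337, 0.0], [-0.0092, 0.0395, 0.0], [-0.0109, 0.0437, 0.0]]
[[0, 0, np.float64(6.7)], [0, 0, np.float64(9.0)], [0, 0, np.float64(11.3)], [0, 0, np.float64(13.6)], [0, 0, np.float64(15.9)], [0, 0, np.float64(18.2)], [0, 0, np.float64(20.5)], [0, 0, np.float64(22.2)]]
```

Call:
{"method": "carry_out", "body": {"delta_pos": [[-0.0005,0.004,0],[-0.0015,0.01,0],[-0.0025,0.016,0],[-0.004,0.022,0],[-0.0055,0.028,0],[-0.007,0.034,0],[-0.009,0.0395,0],[-0.011,0.0435,0]], "rot": [[0,0,5],[0,0,8],[0,0,11],[0,0,13.6],[0,0,15.9],[0,0,18.2],[0,0,20.5],[0,0,22.2]]}}

```text
clock: 7.6
eef_pos: [639.8, -80.2, 122.6]
tcp_rot: [-3.141, -0.002, -0.145]
contact_force: [0.6, 0.8, 6.7]
opening: 0.0
grasp_force: 3.2
```

```bash
python3 - <<'E'
from h import *
s=r.sense();p=s["eef_pos"];print(p,s["tcp_rot"],s["contact_force"],at(.45,0,97,152.5))
rows(p,s["tcp_rot"][2],[at(.45,0,105,152.5),at(.45,0,115,152.5)]+[at(.45,t,115,152.5) for t in (3,6,9,12,12,12)])
E
```

```text
[639.838806   -80.16249485 122.56819877] [-3.14138366e+00 -2.26812529e-03 -1.44533170e-01] [0.63535089 0.83529387 6.68000446] (np.float64(639.3930333264959), np.float64(-80.4803644337906), 122, -0.14529999999999998)
[[-0.0004, 0.0004, -0.0074], [-0.0004, 0.0004, -0.0174], [-0.0004, 0.0034, -0.0174], [-0.0004, 0.0064, -0.0174], [-0.0004, 0.0094, -0.0174], [-0.0004, 0.0124, -0.0174], [-0.0004, 0.0124, -0.0174], [-0.0004, 0.0124, -0.0174]]
[[0, 0, np.float64(0.0)], [0, 0, np.float64(0.0)], [0, 0, np.float64(0.0)], [0, 0, np.float64(0.0)], [0, 0, np.float64(0.0)], [0, 0, np.float64(0.0)], [0, 0, np.float64(0.0)], [0, 0, np.float64(0.0)]]
```

Now I lift off the cap to a tip height of about 115 mm, below the cheek tops, and move toward the leading cheek.

Call:
{"method": "carry_out", "body": {"delta_pos": [[0,0,-0.007],[0,0,-0.017],[0,0.003,-0.017],[0,0.006,-0.017],[0,0.009,-0.017],[0,0.012,-0.017],[0,0.012,-0.017]], "rot": [[0,0,0],[0,0,0],[0,0,0],[0,0,0],[0,0,0],[0,0,0],[0,0,0]]}}

```text
clock: 8.48
eef_pos: [637.0, -92.1, 138.6]
tcp_rot: [-3.142, 0.0, -0.144]
contact_force: [0.0, 0.3, -0.3]
opening: -0.0
grasp_force: 0.0
```

```bash
python3 - <<'E'
from h import *
s=r.sense();p=s["eef_pos"];print(p,s["tcp_rot"],s["contact_force"],s["wrist_torque"])
w=r.grab_frame("wrist");cv2.imwrite("pics/w3.png",cv2.resize(w[180:480,120:520],(640,480)))
E
```

```text
[637.00756715 -92.07643714 138.6109889 ] [-3.14158329e+00  2.70933525e-04 -1.43662840e-01] [ 0.02602094  0.33985267 -0.28785425] [0.01252904 0.02824701 0.01004042]
```

View pics/w3.png

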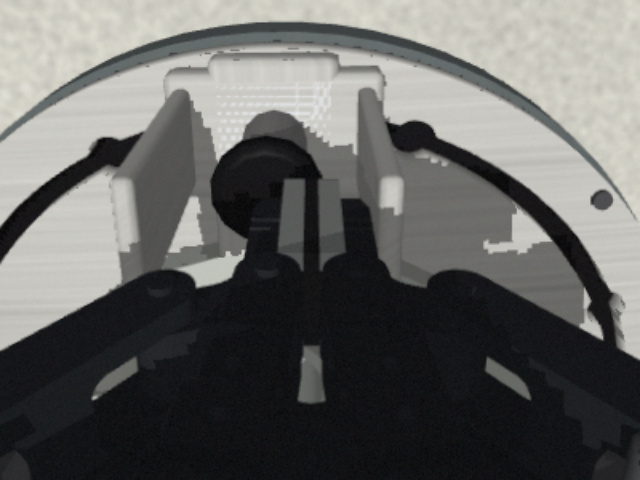

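The tips are next to the leading cheek with no contact yet. Next I push the cheek round to just short of the hole.

```bash
python3 - <<'E'
from h import *
s=r.sense();p=s["eef_pos"]
rows(p,s["tcp_rot"][2],[at(f,13.5,114,152.5) for f in(.47,.51,.55,.59,.63,.67,.70,.72)])
E
```

```text
[[0.0003, 0.0048, -0.0003], [-0.0005, 0.0109, -0.0003], [-0.0015, 0.017, -0.0003], [-0.0028, 0.0229, -0.0003], [-0.0043, 0.0289, -0.0003], [-0.006, 0.0347, -0.0003], [-0.0075, 0.0391, -0.0003], [-0.0086, 0.042, -0.0003]]
[[0, 0, np.float64(1.2)], [0, 0, np.float64(3.5)], [0, 0, np.float64(5.8)], [0, 0, np.float64(8.1)], [0, 0, np.float64(10.4)], [0, 0, np.float64(12.7)], [0, 0, np.float64(14.4)], [0, 0, np.float64(15.6)]]
```

Call:
{"method": "carry_out", "body": {"delta_pos": [[0,0.005,0],[-0.0005,0.011,0],[-0.0015,0.017,0],[-0.003,0.023,0],[-0.0045,0.029,0],[-0.006,0.0345,0],[-0.0075,0.039,0],[-0.0085,0.042,0]], "rot": [[0,0,1.2],[0,0,3.5],[0,0,5.8],[0,0,8.1],[0,0,10.4],[0,0,12.7],[0,0,14.4],[0,0,15.6]]}}

```text
clock: 9.52
eef_pos: [622.3, -132.3, 138.7]
tcp_rot: [-3.141, 0.001, -0.418]
contact_force: [-1.3, 6.2, -0.7]
opening: 0.001
grasp_force: 2.4
```

```bash
python3 - <<'E'
from h import *
s=r.sense();p=s["eef_pos"];print(p,s["tcp_rot"],s["contact_force"])
w=r.grab_frame("wrist");cv2.imwrite("pics/w4.png",cv2.resize(w[180:480,120:520],(640,480)))
rows(p,s["tcp_rot"][2],[at(f,13.5,114,152.5) for f in(.73,.74,.75,.76,.77,.78,.785,.79)])
E
```

```text
[ 622.30710978 -132.33265201  138.69188268] [-3.14142502e+00  6.86454238e-04 -4.17998406e-01] [-1.33969625  6.18908135 -0.67403652]
[[0.0001, 0.0014, -0.0003], [-0.0001, 0.0029, -0.0003], [-0.0002, 0.0044, -0.0003], [-0.0004, 0.0059, -0.0003], [-0.0006, 0.0074, -0.0003], [-0.0008, 0.009, -0.0003], [-0.0009, 0.0097, -0.0003], [-0.0011, 0.0105, -0.0003]]
[[0, 0, np.float64(0.4)], [0, 0, np.float64(1.0)], [0, 0, np.float64(1.6)], [0, 0, np.float64(2.1)], [0, 0, np.float64(2.7)], [0, 0, np.float64(3.3)], [0, 0, np.float64(3.6)], [0, 0, np.float64(3.9)]]
```

View pics/w4.png

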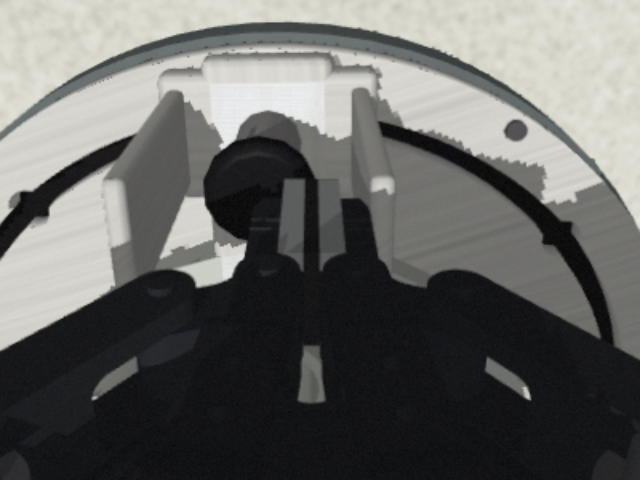

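Contact with the cheek is about 6 N. I continue in small steps until the force shows that it has locked.

Call:
{"method": "carry_out", "body": {"delta_pos": [[0,0.0015,0],[0,0.003,0],[0,0.0045,0]], "rot": [[0,0,0.5],[0,0,1],[0,0,1.6]]}}

```text
clock: 9.95
eef_pos: [620.4, -136.0, 138.6]
tcp_rot: [-3.141, 0.001, -0.445]
contact_force: [-1.4, 5.9, 0.1]
opening: -0.001
grasp_force: 2.5
```

Call:
{"method": "carry_out", "body": {"delta_pos": [[0,0.0015,0],[0,0.003,0]], "rot": [[0,0,0.5],[0,0,1]]}}

```text
clock: 10.2
eef_pos: [619.2, -138.7, 138.6]
tcp_rot: [-3.141, 0.001, -0.462]
contact_force: [-1.7, 5.8, 0.5]
opening: 0.001
grasp_force: 2.6
```

Call:
{"method": "carry_out", "body": {"delta_pos": [[0,0.001,0],[0,0.002,0]], "rot": [[0,0,0.4],[0,0,0.8]]}}

```text
clock: 10.45
eef_pos: [618.3, -140.5, 138.6]
tcp_rot: [-3.141, 0.001, -0.476]
contact_force: [-1.4, 6.7, 0.1]
opening: -0.004
grasp_force: 2.5
```

Call:
{"method": "carry_out", "body": {"delta_pos": [[0,0.001,0],[0,0.002,0]], "rot": [[0,0,0.4],[0,0,0.4]]}}

```text
clock: 10.7
eef_pos: [617.9, -143.2, 138.9]
tcp_rot: [3.141, -0.001, -0.482]
contact_force: [0.6, 1.3, -0.2]
opening: 0.004
grasp_force: 0.4
```

```bash
python3 - <<'E'
from h import *
s=r.sense();p=s["eef_pos"];print(p,s["tcp_rot"],s["contact_force"])
w=r.grab_frame("wrist");cv2.imwrite("pics/w5.png",cv2.resize(w[180:480,120:520],(640,480)))
E
```

```text
[ 617.92994574 -143.15369528  138.87935844] [ 3.14105964e+00 -7.49565255e-04 -4.82089285e-01] [ 0.63284482  1.31809745 -0.17746028]
```

View pics/w5.png

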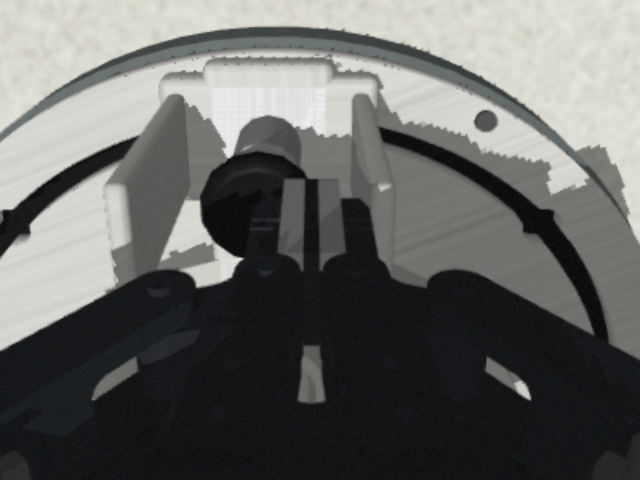

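The cap now looks larger and higher and the push force has dropped, so the plunger seems to have sprung up. A gentle extra nudge will check the lock.

Call:
{"method": "carry_out", "body": {"delta_pos": [[0,0.001,0],[0,0.0015,0]], "rot": [[0,0,0],[0,0,0]]}}

```text
clock: 11.0
eef_pos: [617.2, -144.2, 138.9]
tcp_rot: [3.142, -0.0, -0.482]
contact_force: [-0.4, 0.4, -0.4]
opening: 0.002
grasp_force: 0.4
```

Call:
{"method": "carry_out", "body": {"delta_pos": [[0,0.001,0],[0,0.0015,0]], "rot": [[0,0,0],[0,0,0]]}}

```text
clock: 11.25
eef_pos: [616.9, -144.7, 138.9]
tcp_rot: [-3.14, -0.0, -0.482]
contact_force: [2.4, 6.1, -0.9]
opening: -0.003
grasp_force: 3.4
```

Call:
{"method": "carry_out", "body": {"delta_pos": [[0,0.001,0],[0,0.001,0]], "rot": [[0,0,0],[0,0,0]]}}

```text
clock: 11.5
eef_pos: [616.8, -144.8, 138.9]
tcp_rot: [-3.139, -0.001, -0.482]
contact_force: [3.1, 9.5, -0.8]
opening: 0.0
grasp_force: 4.6
```

The table is locked: the tips did not advance and the force rose. I back off the cheek, then go straight up.

Call:
{"method": "carry_out", "body": {"delta_pos": [[0,-0.005,0],[0,-0.011,0],[0,-0.016,0],[0,-0.016,-0.01],[0,-0.016,-0.03],[0,-0.016,-0.065],[0,-0.016,-0.11],[0,-0.016,-0.14]], "rot": [[0,0,0],[0,0,0],[0,0,0],[0,0,0],[0,0,0],[0,0,0],[0,0,0],[0,0,0]]}}

```text
clock: 12.5
eef_pos: [624.0, -132.3, 282.9]
tcp_rot: [-3.141, -0.004, -0.482]
contact_force: [0.6, 0.4, -0.5]
opening: -0.001
grasp_force: 0.0
```

Call:
{"method": "carry_out", "body": {"delta_pos": [[0,0,0],[0,0,0]], "rot": [[0,0,0],[0,0,0]]}}

```text
clock: 12.75
eef_pos: [623.0, -132.0, 279.1]
tcp_rot: [3.142, -0.0, -0.482]
contact_force: [1.1, 0.4, 0.1]
opening: -0.006
grasp_force: 0.0
```

```bash
python3 - <<'E'
from h import *
s=r.sense();p=s["eef_pos"];print(p,s["tcp_rot"],s["contact_force"])
w=r.grab_frame("wrist");a=r.grab_frame("scene");b=r.grab_frame("side")
c=cam("wrist",s)
for d in r.cut_out("plunger_cap","wrist")[:2]:
    v,u=np.nonzero(d["mask"]);uv=(u.mean(),v.mean());print(d["box"],uv,d["p"])
    for z in(101,108):
        q=onz(ray(c,uv),z)[:2]-A;print(z,np.hypot(*q),TH-np.arctan2(q[1],q[0]))
f=lambda i:cv2.resize(i,(400,300),interpolation=cv2.INTER_CUBIC)
cv2.imwrite("pics/m6.png",np.vstack([np.hstack([f(w),f(w[130:330,180:447])]),np.hstack([f(a[150:360,180:460]),f(b[150:360,180:460])])]))
E
```

```text
[ 623.04934713 -132.02219885  279.14843086] [ 3.14157446e+00 -2.76234008e-04 -4.82036765e-01] [1.08910075 0.41536936 0.1032343 ]
[294.9, 205.7, 332.9, 241.6] (np.float64(313.4458653026428), np.float64(223.08525149190112)) 0.8
101 148.95986167658359 0.804987666508594
108 150.8682517826636 0.8048894554586741
[0.0, 368.2, 18.2, 411.1] (np.float64(5.579896907216495), np.float64(388.069587628866)) 0.4
101 302.51833290314596 -0.8449703827100759
108 294.9750514144511 -0.8265720198225464
```

View pics/m6.png

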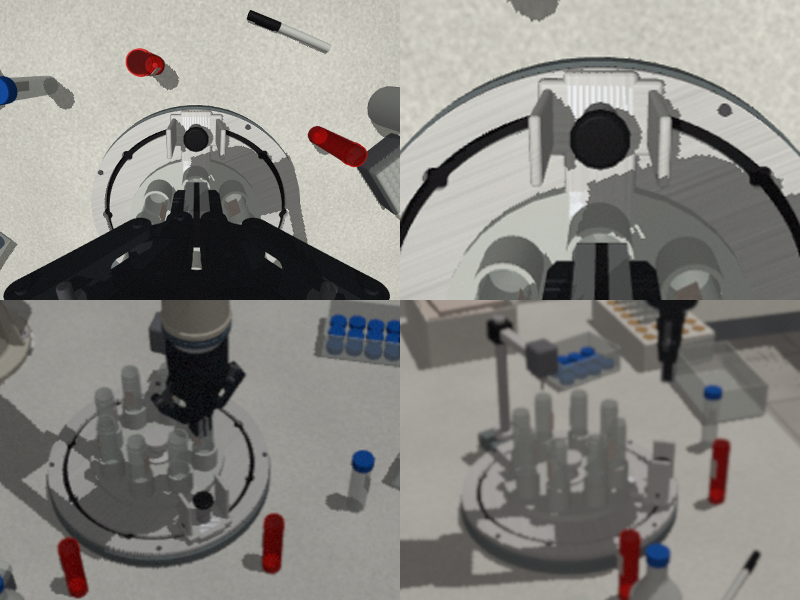

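```bash
python3 - <<'E'
from h import *
s=r.sense();c=cam("wrist",s)
print("start",tri([ray(cam("scene"),(356.5,255)),]*1+[ray((c[0],c[1],c[2]),(0,0))])[0] is not None)
def dark(im,box):
    x0,y0,x1,y1=box;g=cv2.cvtColor(im,cv2.COLOR_BGR2GRAY)[y0:y1,x0:x1];m=(g<55).astype(np.uint8)
    n,l,st,ce=cv2.connectedComponentsWithStats(m);k=1+st[1:,4].argmax();return st[k],ce[k]+[x0,y0]
w0=cv2.imread("pics/w1.png");w=r.grab_frame("wrist");a=r.grab_frame("scene")
print("w start",dark(w0,(285,200,360,255)));print("w now",dark(w,(290,195,338,245)))
for d in r.recognise("plunger_cap","scene"):print(d)
H=[onz(ray(c,p),z)[:2]-A for z in(108,) for p in(dark(w,(290,195,338,245))[1],)]
print([TH-np.arctan2(h[1],h[0]) for h in H])
st,ce=dark(a,(310,280,345,305));print(st,ce)
X,e=tri([ray(c,dark(w,(290,195,338,245))[1]),ray(cam("scene"),ce)]);print(X,e)
E
```

```text
start True
w start (array([  17,    7,   41,   42, 1336], dtype=int32), array([322.13922156, 227.76946108]))
w now (array([   3,    7,   41,   40, 1251], dtype=int32), array([313.        , 221.90247802]))
{'box': [316.0, 283.3, 330.1, 297.4], 'p': 0.67}
{'box': [248.1, 206.2, 262.8, 233.5], 'p': 0.2}
[np.float64(0.8027903774274544)]
[  5   4  15  13 148] [321.77027027 290.07432432]
[ 621.11999767 -130.72806031  106.60788441] [np.float64(0.23828600074848363), np.float64(0.23828600074850187)]
```

Cap height triangulates to 106.6 mm against 108 mm when up, and its apparent size also fits a raised plunger. With the lock test, that confirms it is up in the next hole.

```bash
python3 -c "
from rig import r
print(r.sign_off())"
```

```text
the job is handed in; nothing more can be done
None
```

The table is one hole further clockwise with the next tube under the nozzle; the plunger is up and locked there, the arm is clear of everything, and the job is handed in (result not reported back).

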